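# Latch the sharps-bin gate

### The arm

A 6-joint arm with a two-finger parallel gripper is mounted at the origin on the work surface. World frame = base frame: x ahead of the robot, y to its left, z up, the work surface at z = 0. Lengths are in m, angles in rad, forces in N, time in s.
With the tool pointing down it reaches from about 0.425 to 0.95 m from the base axis. Payload 3.5 kg.
Tool frame: the origin (TCP) lies at the very end of the fingers, on their centre line; the grasp point (between the pads) lies 19 mm behind it; z points along the fingers, y is the line along which they close (so a half turn about z gives the same grasp; the last joint's range is limited). The gripper opens to 85 mm and grips with 20 to 120 N. Pads are 22 mm wide; open, the fingers measure 114 mm over their backs; the gripper's body (76 mm by 85 mm) begins 54 mm behind the grasp point. The pads swing forward as they close: fully open they stand 13 mm farther back than shut.
Start: joints at [1.005, 0.286, 1.577, -0, 1.279, -0.15], TCP at [0.273, 0.617, 0.231] pointing down, gripper open.
Joint ranges: [-2.77, 2.77], [-0.9, 2.22], [0.21, 2.48], [-1.53, 4.67], [0.24, 2.81], [-2.84, 2.84]. Speed limits (rad/s): [2.79, 2.79, 3.14, 3.14, 3.14, 3.14].

### API

Orientations are given as a unit quaternion [x, y, z, w].
In Python, from plant import ctrl gives the robot as it stands.
- The arm moves only by the tool carry_out, never from a script. Its argument "deltas" is one flat list of numbers, 6 for each row, row after row: the shift along the tool's x, y, z in m, then the turn, a rotation vector about the tool's x, y, z in rad. A call has 1 to 5 rows; each row is the pose to reach, as a shift and turn from the pose commanded when the call began, along the tool's axes at that moment; what a row does not reach only later rows make up. A row lasts 1/8 s, in which the tool goes at most 62.5 mm and 10.7 degrees, less where a joint would pass 70% of its speed; a pose out of reach is approached as far as the arm can. A call with a gripper value outside its range is refused whole. "grip" is the opening in per cent of the stroke, from 0 (shut) to 100 (fully open), set as the call begins (left out, the last holds). The fingers move at their own pace and stop on an object; "grip_force" is the grip in N (left out, the last holds). Time passes only in rows, so rows that repeat a pose let the fingers close. It gives the time, the measured TCP pose, the force, the opening and the grip force at its end, in the units of the state.
- ctrl.get_state(): the state, without advancing time (a new reading comes with each control period).
- ctrl.read_camera(name): name is "side" or "top" or "wrist"; returns (picture, depth): 480x640x3 uint8, red, green, blue; 480x640 float32, m along the optical axis (not along the pixel's ray), 0 where there is no reading.
- ctrl.camera_model(name): a dict with "intrinsics" (3x3 intrinsics, pixels), "k1" (the pictures are not rectified: a ray, as slopes to the right and down, at radius r is drawn at 1 + k1 r^2 times it, then the intrinsics apply), "extrinsics" (4x4, takes a point from world to camera coordinates); the wrist camera has in their place "hand_eye" (4x4, takes a point from camera to tool coordinates, whose origin is the TCP and whose axes are the flange's). Camera axes: x right, y down, z forward; pixel columns grow to the right and rows downward; lengths in m; the calibration is good to about 2 mm. A picture is of the moment at which its call begins: read the wrist's pose just before it. camera_model takes no time and is no camera call.
- ctrl.sign_off(): hands the job in; it is judged then, once.
Trained networks look in the newest picture that a camera, given by its name, has taken for a name from the list of things; names that differ only in an ending like _2 or _b are one class to them, and where a whole thing is asked for, a point or a joint stands for the part that bears it (a point fixed in the world has none). Each returns a list of dicts, best first, with "score" (0 to 1); they miss things now and then, are a little off and sometimes report something else, mostly with a low value. They report only what shows in the picture. A call takes as long as a camera call. They do not tell look-alikes from the thing itself.
- ctrl.find_in(camera, query): "uv" ([column, row] in pixels, amid what is visible of it).
The state is a dict: "time": time; "qpos": joint angles; "dq": joint speeds; "joint_efforts": joint torques, N m; "eef_pos": TCP position; "tcp_rot": TCP orientation; "contact_force": force on the tool from outside, world axes, zero at the start; "wrist_torque": the same for the moment, N m; "opening": opening from 0.0 (shut) to 1.0 (fully open); "finger_force": force on a finger pad.
Only numpy, scipy, OpenCV 4.12 (cv2) and the standard library are available. Lean on these libraries where they do the work, as an engineer would, in place of code of your own. Each camera call takes 0.05 s, during which the arm holds its last target. There are 200 camera calls.

### The job

Lock the yellow sharps bin into its bench cradle: swing the open gate shut, lift its latch bar by the black ball knob over the keeper's front horn, press the gate home against the spring of the pad and let the bar drop fully down into the keeper's notch. Feel for the notch, do not force the bar against the keeper, leave the bin standing in the cradle and disturb nothing else on the bench.

Things in the scene. Friction and masses are not known exactly. Their poses are not given: they have to be found in the camera images.
- cradle: Steel bench cradle for the bin, fixed. Origin on the bench under the bin's seat; +x is the way the gate closes (away from the robot), +y along the shut gate towards the hinge, z up. White cheeks at y +-78 mm, 92 mm high. Behind the bin a pad on rubber springs (about 1000 N/m).
- post_top (a point): Middle of the top of the white post (124 x 34 mm, 85 mm high) that carries the keeper; x -113, y -130, z 85 mm in the cradle's frame. The dark steel keeper is clamped on it by hand, through slots: the middle of its notch lies anywhere from 15 mm nearer to the robot to 15 mm farther (cradle's x) than this point and is not measured: find it by feel or by eye.
- bar_blade: Red steel latch bar, 8 mm thick, 22 deep, lower edge round, reaching 165 mm past the pivot. Crosses the keeper (12 mm thick) 145 mm from the pivot, 235 mm from the hinge. Notch 12 mm wide; front horn 14 mm thick, top at z 125 mm; back horn top at z 143 mm; square faces, no ramp. Clears the front horn above 0.11 rad lift, stopped by the back horn below 0.2. Over 20 N against the keeper bends it.
- gate_hinge (a point): Point on the gate's upright hinge axis, at x -100, y +105, z 121 mm in the cradle's frame. The steel gate frame is 205 mm long, 40 to 110 mm high; its black pad meets the bin 105 mm from the hinge, at a gate angle of 0.11 to 0.15 rad; from there the push at the knob grows gently, 0.3 to 0.5 N per mm, to 5 to 12 N, and the spring pushes the gate back open unless it is latched.
- gate (a joint): Gate angle, rad: 0 = shut square, positive = swung open towards the robot (clockwise seen from above; hinge on the cradle's +y side), stop at -0.085. Loose hinge. Latched it reads -0.075 to +0.075, by the keeper's setting.
- knob (a point): Centre of the black ball knob (24 mm diameter) on the latch bar's stalk. Gate shut and bar down: x -113, y -85, z 168 mm in the cradle's frame, i.e. 190 mm from the hinge along the gate and 13 mm to its outer side. It is 100 mm from the bar's pivot along the bar and 47 mm above it, so it moves on an arc when lifted. The bar's top edge is 36 mm below the ball's centre.
- latch_bar (a joint): Lift of the latch bar, rad: 0 = level, down on its rest on the gate (also when dropped home in the notch, lower edge at z 110 mm), positive = free end raised, up to 0.7. Pivot on the gate 90 mm from the hinge, 13 mm outside, 121 mm high. Falls by its own weight (0.25 kg).
- sharps_bin: Round yellow sharps bin with green lid, loose, 0.25 to 0.5 kg, 142 mm diameter, 166 mm high, standing in the cradle on its 6 mm plate. Origin at the centre of its underside. The gate pushes it up to 20 mm back.
- tube_rack: Blue tube rack, loose, 90 x 200 x 60 mm with capped tubes to 90 mm; bystander. Origin under its centre.
- jar_a: White jar, loose, 54 mm diameter, 85 mm high; bystander. Origin under its centre.
- jar_b: White jar, loose, 54 mm diameter, 85 mm high; bystander. Origin under its centre.
- dropper_bottle: Small clear dropper bottle, loose, 32 mm diameter, 78 mm high; bystander. Origin under its centre.
- jar_cap: White screw cap, loose, 56 mm diameter, 12 mm high; bystander. Origin under its centre.
- slide_mailer: White slide mailer, loose, 85 x 32 x 12 mm; bystander. Origin under its centre.
- swab_box: White and green swab box, loose, 60 x 100 x 50 mm; bystander. Origin under its centre.
Not all that is in view belongs to the job. What is meant by the sharps_bin is not orange, pink or white, and is the smaller of those in its own colour.

How it is judged:
By the outcome, as a careful person would: the job done as asked, in the order asked, and still so for the second after the job is handed in, with the robot touching nothing.
It also fails if it takes over 61 s, if anything falls off the work surface, if the arm or the gripper's body presses on something with over 40 N, if the wrist force passes 120 N, or if a joint passes its speed limit or range.

## Working session

There is one attempt and no reset: what is moved stays moved. The work goes in short steps, Python scripts to look and compute and a tool call to move; the robot and the scene stay as the last step left them, time stands still between calls to the robot, and variables do not carry over. Pictures are saved under pics/ and viewed, at most 10 in all, crops included, and the job is handed in when it is done.

Besides the shell and the picture viewer there is one more tool, called after "Emit:" as a command line: name --argument value ..., lists and objects as JSON in quotes. carry_out: Moves the arm, as the interface text tells. Its arguments: {"type":"object","properties":{"deltas":{"type":"array"},"grip":{"type":"number"},"grip_force":{"type":"number"}},"required":["deltas"]}

```bash
mkdir -p pics; ls; cat > h.py <<'E'
import numpy as np, cv2
from plant import ctrl
from scipy.spatial.transform import Rotation as R
def save(n,f):
    p,d=ctrl.read_camera(n); cv2.imwrite(f,p[:,:,::-1]); np.save(f[:-4]+'.npy',d); return p,d
def ext(n):
    m=ctrl.camera_model(n)
    if n!='wrist': return m,np.linalg.inv(np.array(m['extrinsics']))
    s=ctrl.get_state(); T=np.eye(4);T[:3,:3]=R.from_quat(s['tcp_rot']).as_matrix();T[:3,3]=s['eef_pos']
    return m,T@np.array(m['hand_eye'])
def rays(n,uv):
    m,T=ext(n);K=np.array(m['intrinsics']);k=np.array([m['k1'],0,0,0,0.])
    x=cv2.undistortPoints(np.array(uv,float).reshape(-1,1,2),K,k).reshape(-1,2)
    return np.c_[x,np.ones(len(x))],T
def world(n,uv,d):
    r,T=rays(n,uv); uv=np.atleast_2d(np.array(uv)).astype(int)
    z=d[uv[:,1],uv[:,0]]; return (r*z[:,None])@T[:3,:3].T+T[:3,3]
def onz(n,uv,z):
    r,T=rays(n,uv); r=r@T[:3,:3].T; o=T[:3,3]; return o+r*((z-o[2])/r[:,2])[:,None]
E
python3 - <<'E'
from h import *
s=ctrl.get_state();print(s)
for c in('top','side'):
    p,d=save(c,f'pics/{c}0.png')
    for q in('sharps_bin','knob','post_top','bar_blade','gate','cradle'):
        for r in ctrl.find_in(c,q)[:3]: print(c,q,r['score'],r['uv'],world(c,r['uv'],d).round(3))
E
```

```text
pics
{'time': 0.0, 'qpos': array([ 1.00497908e+00,  2.87181113e-01,  1.57816003e+00,  2.03747961e-05,
        1.27860148e+00, -1.50003774e-01]), 'dq': array([-8.54668760e-04, -2.28959081e-03,  3.38458963e-04, -5.69272594e-05,
       -4.83939476e-04, -1.01192304e-05]), 'joint_efforts': array([ 2.29833444e-03, -4.05966568e+01, -2.92635047e+01, -9.49661376e-05,
        5.76973718e-03,  6.55039628e-06]), 'eef_pos': array([0.27227425, 0.61694041, 0.22994607]), 'tcp_rot': array([ 2.06414907e-01,  9.78463850e-01, -1.09711094e-03, -4.20752483e-04]), 'contact_force': array([-0.22440769,  0.32314146,  0.16142372]), 'wrist_torque': array([-0.02215066, -0.00615466, -0.01305375]), 'finger_force': 0.0, 'opening': 1.0011448339295013}
top sharps_bin 0.83 [324.9, 162.2] [[ 0.668 -0.041  0.174]]
top sharps_bin 0.79 [309.9, 287.0] [[ 0.345 -0.012  0.168]]
top sharps_bin 0.77 [167.4, 230.2] [[0.479 0.358 0.167]]
top knob 0.63 [343.8, 231.4] [[ 0.488 -0.094  0.18 ]]
top bar_blade 0.58 [335.2, 227.3] [[ 0.504 -0.073  0.136]]
top bar_blade 0.23 [257.7, 140.2] [[0.749 0.147 0.078]]
top gate 0.8 [320.8, 211.3] [[ 0.552 -0.034  0.092]]
top cradle 0.97 [330.0, 195.8] [[ 0.609 -0.06   0.023]]
side sharps_bin 0.94 [532.2, 310.1] [[0.699 0.307 0.226]]
side sharps_bin 0.94 [501.7, 213.3] [[0.495 0.348 0.162]]
side sharps_bin 0.64 [327.6, 346.9] [[ 0.68  -0.048  0.172]]
side knob 0.75 [285.8, 261.6] [[ 0.496 -0.092  0.132]]
side post_top 0.76 [292.4, 322.2] [[ 0.593 -0.104  0.005]]
side bar_blade 0.35 [294.5, 323.1] [[ 0.596 -0.1    0.004]]
side gate 0.65 [317.1, 282.2] [[ 0.543 -0.039  0.104]]
side cradle 0.81 [293.7, 325.2] [[ 0.6   -0.102  0.005]]
side cradle 0.65 [409.5, 207.4] [[0.387 0.215 0.012]]
side cradle 0.43 [288.2, 261.0] [[ 0.495 -0.087  0.132]]
```

View pics/top0.png

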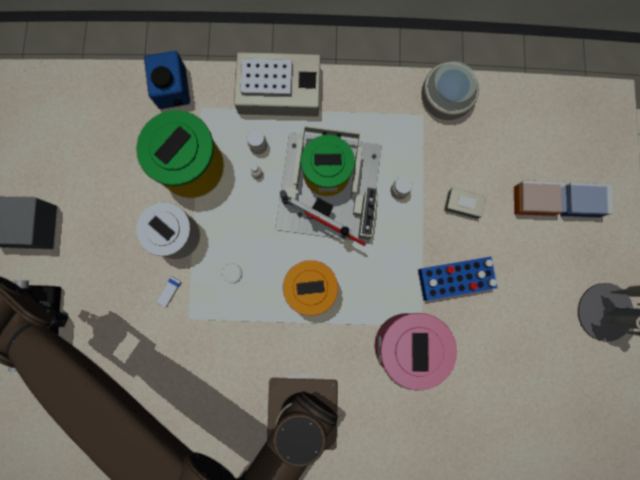

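View pics/side0.png

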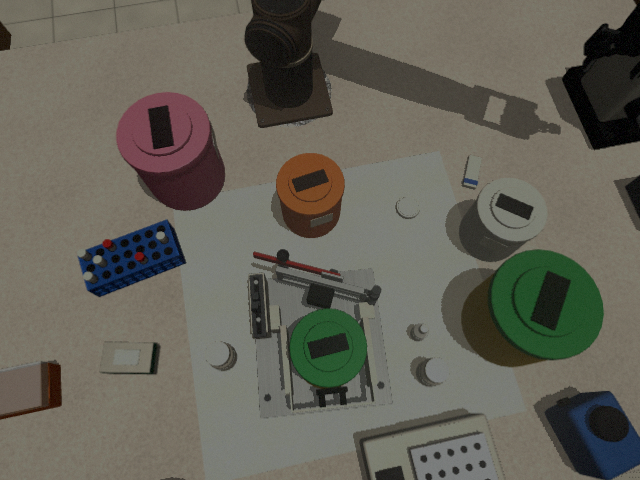

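```bash
python3 - <<'E'
from h import *
a=cv2.imread('pics/top0.png')[120:260,260:400]; b=cv2.imread('pics/side0.png')[235:425,235:400]
a=cv2.resize(a,(400,400),interpolation=cv2.INTER_CUBIC); b=cv2.resize(b,(400,460),interpolation=cv2.INTER_CUBIC)
o=np.zeros((460,800,3),np.uint8); o[:400,:400]=a;o[:,400:]=b; cv2.imwrite('pics/c0.png',o)
m,T=ext('wrist'); print(T.round(3)); print(np.array(m['hand_eye']).round(3),m['intrinsics'])
for c in('top','side'):
    m,T=ext(c);print(c,T.round(3).tolist())
d=np.load('pics/top0.npy')
v,u=np.mgrid[100:260:1,260:400:1]; uv=np.c_[u.ravel(),v.ravel()]
P=world('top',uv,d)
for lo,hi in((.075,.088),(.088,.098),(.104,.125),(.125,.15),(.16,.185)):
    s=(P[:,2]>lo)&(P[:,2]<hi); n,l,st,c=cv2.connectedComponentsWithStats(s.reshape(160,140).astype(np.uint8))
    for i in range(1,n):
        if st[i,4]>15:
            q=P[(l==i).ravel()]; print((lo,hi),st[i,4],'uv',(c[i]+[260,100]).round(),'rect',cv2.minAreaRect(q[:,:2].astype(np.float32)),'z',np.median(q[:,2]).round(4))
E
```

```text
[[ 0.404  0.874  0.271  0.203]
 [ 0.915 -0.385 -0.12   0.649]
 [-0.001  0.297 -0.955  0.375]
 [ 0.     0.     0.     1.   ]]
[[ 0.    -0.955 -0.297  0.077]
 [ 1.     0.001 -0.001  0.001]
 [ 0.001 -0.297  0.955 -0.144]
 [ 0.     0.     0.     1.   ]] [[358.13252632   0.         318.79364508]
 [  0.         358.13252632 243.0233893 ]
 [  0.           0.           1.        ]]
top [[0.029, -0.992, 0.12, 0.308], [-0.999, -0.03, -0.012, -0.025], [0.016, -0.119, -0.993, 1.565], [0.0, 0.0, 0.0, 1.0]]
side [[0.209, 0.923, -0.325, 0.784], [0.978, -0.194, 0.076, -0.09], [0.007, -0.333, -0.943, 1.049], [0.0, 0.0, 0.0, 1.0]]
(0.075, 0.088) 376 uv [290. 104.] rect ((0.8577367067337036, 0.06394278258085251), (0.023921407759189606, 0.16316813230514526), 0.7697218060493469) z 0.0835
(0.075, 0.088) 18 uv [310. 130.] rect ((0.7837882041931152, 0.0038028238341212273), (0.030611013993620872, 0.004478439223021269), 89.76502227783203) z 0.0821
(0.075, 0.088) 30 uv [324. 132.] rect ((0.7755399942398071, -0.034468650817871094), (0.036691442131996155, 0.012530912645161152), 78.40172576904297) z 0.079
(0.075,
[... 3177 characters left out ...]
98), (0.10859471559524536, 0.018397552892565727), 64.69210052490234) z 0.1336
(0.125, 0.15) 17 uv [370. 212.] rect ((0.5476956963539124, -0.16363389790058136), (0.010568921454250813, 0.013071076013147831), 81.91304779052734) z 0.1279
(0.125, 0.15) 67 uv [356. 239.] rect ((0.4757579565048218, -0.12828248739242554), (0.05490677431225777, 0.008316255174577236), 63.02712631225586) z 0.132
(0.16, 0.185) 1600 uv [328. 160.] rect ((0.6763664484024048, -0.0457930713891983), (0.13728821277618408, 0.13753709197044373), 60.193878173828125) z 0.1663
(0.16, 0.185) 67 uv [344. 230.] rect ((0.49241840839385986, -0.09524092078208923), (0.021516146138310432, 0.022412557154893875), 29.27542495727539) z 0.1768
```

View pics/c0.png

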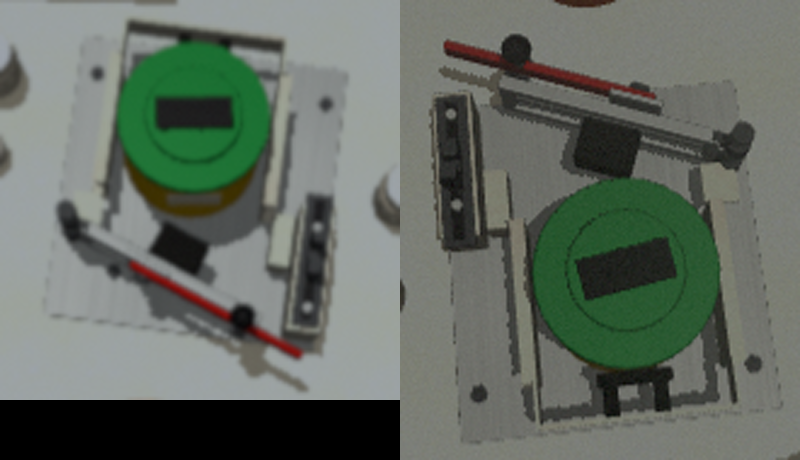

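```bash
cat >> h.py <<'E'
O=np.array([.683,-.047,0]); YAW=-.103
def rowto(pos,yaw):
    s=ctrl.get_state(); Rc=R.from_quat(s['tcp_rot'])
    y=np.array([np.cos(yaw),np.sin(yaw),0]);z=np.array([0,0,-1.]);x=np.cross(y,z)
    Rt=R.from_matrix(np.c_[x,y,z]); d=Rc.inv().apply(np.array(pos)-s['eef_pos']); r=(Rc.inv()*Rt).as_rotvec()
    print('row',np.r_[d,r].round(4).tolist(),'at',s['eef_pos'].round(4),'t',round(s['time'],2),'F',s['contact_force'].round(2))
def c2w(p): return O+R.from_euler('z',YAW).apply(p)
def knob(th,ph=0.):
    a=.09+.1*np.cos(ph)-.047*np.sin(ph); z=.121+.1*np.sin(ph)+.047*np.cos(ph)
    return c2w(np.array([-.1,.105,0])+R.from_euler('z',-th).apply([-.013,-a,0]))+[0,0,z]
E
python3 - <<'E'
from h import *
for t in(.36,.38,.4,0): print(t,knob(t).round(4))
rowto([.49,-.093,.255],-.483)
E
```

```text
0.36 [ 0.4978 -0.0965  0.168 ]
0.38 [ 0.4946 -0.0945  0.168 ]
0.4 [ 0.4913 -0.0925  0.168 ]
0 [ 0.5619 -0.1199  0.168 ]
row [-0.4859, -0.5622, -0.0237, 0.0001, -0.0001, 1.638] at [0.2726 0.6175 0.2314] t 0.7 F [ 0.71 -0.31 -0.62]
```

Emit:
carry_out --deltas '[0,0,-0.05,0,0,0,-0.486,-0.562,-0.05,0,0,1.638,-0.486,-0.562,-0.05,0,0,1.638,-0.486,-0.562,-0.05,0,0,1.638,-0.486,-0.562,-0.05,0,0,1.638]' --grip 100

```text
time: 1.32
eef_pos: [0.3461, 0.3767, 0.2816]
tcp_rot: [0.553, 0.833, 0.0, 0.0]
contact_force: [1.1, -0.4, 1.1]
opening: 1.003
finger_force: 0.0
```

```bash
python3 -c "
from h import *
rowto([.49,-.093,.255],-.483)"
```

```text
row [-0.4886, -0.0501, 0.0266, 0.001, -0.0004, 0.8824] at [0.3461 0.3767 0.2816] t 1.32 F [ 1.05 -0.37  1.14]
```

Emit:
carry_out --deltas '[-0.488,-0.05,0.02,0,0,0.88,-0.488,-0.05,0.02,0,0,0.88,-0.488,-0.05,0.02,0,0,0.88,-0.488,-0.05,0.02,0,0,0.88,-0.488,-0.05,0.02,0,0,0.88]'

```text
time: 1.95
eef_pos: [0.4393, 0.0785, 0.2691]
tcp_rot: [0.855, 0.519, 0.001, 0.0]
contact_force: [1.2, 0.0, 0.6]
opening: 0.998
finger_force: 0.0
```

```bash
python3 -c "
from h import *
rowto([.49,-.093,.255],-.483)"
```

```text
row [-0.1287, 0.1241, 0.0141, 0.0016, -0.0009, 0.0034] at [0.4393 0.0785 0.2691] t 1.95 F [1.15 0.01 0.57]
```

Emit:
carry_out --deltas '[-0.128,0.123,0.014,0,0,0,-0.128,0.123,0.014,0,0,0,-0.128,0.123,0.014,0,0,0,-0.128,0.123,0.014,0,0,0]'

```text
time: 2.45
eef_pos: [0.4901, -0.0928, 0.2542]
tcp_rot: [0.855, 0.519, -0.0, -0.0]
contact_force: [0.8, 0.3, -0.3]
opening: 1.0
finger_force: 0.0
```

```bash
python3 - <<'E'
from h import *
p,d=save('wrist','pics/w1.png')
for q in('knob','post_top','bar_blade'):
    for r in ctrl.find_in('wrist',q)[:2]: print(q,r['score'],r['uv'],world('wrist',r['uv'],d).round(4))
s=ctrl.get_state();print(s['eef_pos'],s['qpos'].round(3))
v,u=np.mgrid[0:480,0:640]; uv=np.c_[u.ravel(),v.ravel()]
P=world('wrist',uv,d); L=R.from_euler('z',YAW).inv().apply(P-O)
np.save('pics/L1.npy',L.reshape(480,640,3))
for lo,hi in((.122,.129),(.138,.147)):
    k=(L[:,2]>lo)&(L[:,2]<hi)&(L[:,1]<-.11)&(L[:,1]>-.15)&(L[:,0]>-.18)&(L[:,0]<-.05)
    print(lo,k.sum(), np.percentile(L[k],[2,50,98],axis=0).round(4).tolist() if k.any() else '')
k=(L[:,2]>.160)&(L[:,2]<.185)&(abs(P[:,0]-.49)<.03)&(abs(P[:,1]+.094)<.03)
Q=P[k]; A=np.c_[2*Q,np.ones(len(Q))]; x=np.linalg.lstsq(A,(Q**2).sum(1),rcond=None)[0]; print('sphere',len(Q),x[:3],np.sqrt(x[3]+x[:3]@x[:3]))
E
```

```text
knob 0.88 [323.6, 209.5] [[ 0.5015 -0.0728  0.1348]]
knob 0.48 [329.5, 404.5] [[ 0.3867 -0.3165  0.0327]]
post_top 0.81 [370.7, 152.7] [[ 0.5542 -0.0551  0.0944]]
bar_blade 0.72 [323.9, 172.3] [[ 0.5141 -0.0473  0.1336]]
[ 0.48963796 -0.08871634  0.25474978] [-0.384 -0.132  1.978  0.     1.295  0.09 ]
0.122 354 [[-0.1294, -0.1314, 0.1225], [-0.1206, -0.1231, 0.1262], [-0.0949, -0.119, 0.1284]]
0.138 273 [[-0.1034, -0.1313, 0.1387], [-0.0989, -0.1241, 0.1441], [-0.0936, -0.1189, 0.1456]]
sphere 983 [ 0.49160779 -0.09168433  0.16996873] 0.01166963311926504
```

View pics/w1.png

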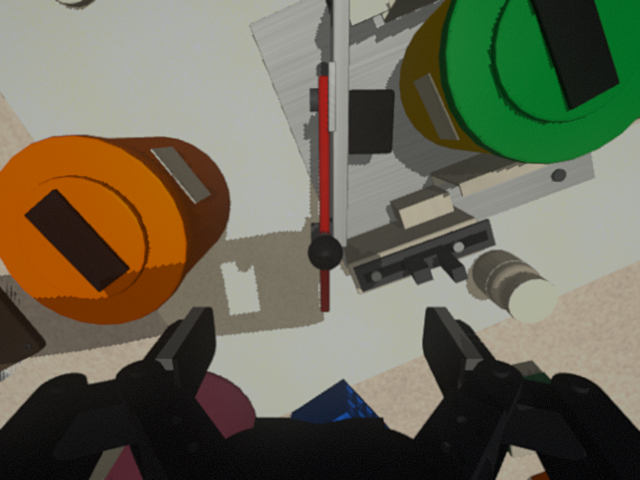

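```bash
python3 - <<'E'
from h import *
for i in range(4):
    s=ctrl.get_state();print(s['eef_pos'].round(4),s['tcp_rot'].round(4),s['qpos'].round(4),s['time']); ctrl.camera_model('wrist')
L=np.load('pics/L1.npy').reshape(-1,3)
k=(abs(L[:,1]+.125)<.006)&(L[:,2]>.1)&(L[:,0]>-.15)&(L[:,0]<-.08)
for a in np.arange(-.14,-.085,.002):
    q=L[k&(abs(L[:,0]-a)<.001)]; print(round(a,3),len(q),np.percentile(q[:,2],[10,50,90]).round(4) if len(q) else '')
rowto([.4916,-.0917,.151],-.49)
E
```

```text
[ 0.4896 -0.0887  0.2547] [ 8.533e-01  5.214e-01  2.000e-04 -0.000e+00] [-3.8360e-01 -1.3160e-01  1.9776e+00  3.0000e-04  1.2954e+00  9.0200e-02] 2.65
[ 0.4896 -0.0887  0.2547] [ 8.533e-01  5.214e-01  2.000e-04 -0.000e+00] [-3.8360e-01 -1.3160e-01  1.9776e+00  3.0000e-04  1.2954e+00  9.0200e-02] 2.65
[ 0.4896 -0.0887  0.2547] [ 8.533e-01  5.214e-01  2.000e-04 -0.000e+00] [-3.8360e-01 -1.3160e-01  1.9776e+00  3.0000e-04  1.2954e+00  9.0200e-02] 2.65
[ 0.4896 -0.0887  0.2547] [ 8.533e-01  5.214e-01  2.000e-04 -0.000e+00] [-3.8360e-01 -1.3160e-01  1.9776e+00  3.0000e-04  1.2954e+00  9.0200e-02] 2.65
-0.14 0 
-0.138 0 
-0.136 0 
-0.134 0 
-0.132 0 
-0.13 55 [0.1035 0.1168 0.126 ]
-0.128 62 [0.1041 0.1254 0.1267]
-0.126 59 [0.1074 0.1256 0.1274]
-0.124 61 [0.1053 0.1256 0.1269]
-0.122 62 [0.1063 0.1254 0.1267]
-0.12 57 [0.1069 0.1258 0.127 ]
-0.118 60 [0.1047 0.1258 0.1269]
-0.116 47 [0.106  0.1253 0.1269]
-0.114 18 [0.1016 0.1066 0.1076]
-0.112 32 [0.1036 0.1072 0.1082]
-0.11 36 [0.1026 0.1071 0.1083]
-0.108 33 [0.1035 0.107  0.108 ]
-0.106 36 [0.1027 0.1071 0.1079]
-0.104 172 [0.1072 0.1237 0.142 ]
-0.102 84 [0.1075 0.1382 0.1447]
-0.1 86 [0.109  0.1394 0.1449]
-0.098 87 [0.1086 0.1393 0.1447]
-0.096 91 [0.1074 0.1363 0.1448]
-0.094 81 [0.1094 0.1401 0.145 ]
-0.092 0 
-0.09 0 
-0.088 0 
-0.086 0 
row [-0.0018, 0.0031, 0.1037, 0.0001, -0.0003, 0.0161] at [ 0.4896 -0.0887  0.2547] t 2.65 F [-0.09  0.41 -0.71]
```

```bash
python3 - <<'E'
from h import *
p,d=save('wrist','pics/w2.png')
v,u=np.mgrid[0:480,0:640]; uv=np.c_[u.ravel(),v.ravel()]
P=world('wrist',uv,d); L=R.from_euler('z',YAW).inv().apply(P-O)
k=(L[:,2]>.160)&(L[:,2]<.185)&(abs(P[:,0]-.49)<.03)&(abs(P[:,1]+.094)<.03)
Q=P[k]; A=np.c_[2*Q,np.ones(len(Q))]; x=np.linalg.lstsq(A,(Q**2).sum(1),rcond=None)[0]; print('sphere',len(Q),x[:3],np.sqrt(x[3]+x[:3]@x[:3]))
for lo,hi in((.122,.129),(.141,.147)):
    k=(L[:,2]>lo)&(L[:,2]<hi)&(L[:,1]<-.11)&(L[:,1]>-.15)&(L[:,0]>-.18)&(L[:,0]<-.05)
    q=L[k]; print(np.percentile(q,[2,50,98],axis=0).round(4).tolist(), cv2.minAreaRect(P[k][:,:2].astype(np.float32)))
k=(L[:,2]>.08)&(L[:,2]<.096)&(L[:,1]<-.10)&(L[:,1]>-.16)&(L[:,0]>-.2)&(L[:,0]<-.03)
print(cv2.minAreaRect(P[k][:,:2].astype(np.float32)))
rowto(x[:3]-[0,0,.019],-.485)
E
```

```text
sphere 975 [ 0.49207272 -0.09550236  0.16967665] 0.011600844061200098
[[-0.1289, -0.1354, 0.1223], [-0.1202, -0.1278, 0.1258], [-0.0942, -0.1233, 0.1283]] ((0.5592253804206848, -0.16425444185733795), (0.01313446182757616, 0.03598860651254654), 85.00630187988281)
[[-0.103, -0.1356, 0.1412], [-0.0981, -0.1291, 0.1438], [-0.093, -0.1235, 0.1452]] ((0.572310745716095, -0.16593393683433533), (0.01255237776786089, 0.010310093872249126), 84.07288360595703)
((0.5569887757301331, -0.16432538628578186), (0.03379113972187042, 0.1336180716753006), 83.9730224609375)
row [-0.0052, 0.0053, 0.1041, 0.0003, -0.0003, 0.0117] at [ 0.4896 -0.0885  0.2548] t 2.7 F [-0.95  0.32  0.63]
```

Emit:
carry_out --deltas '[-0.005,0.005,0.035,0,0,0.012,-0.005,0.005,0.07,0,0,0.012,-0.005,0.005,0.104,0,0,0.012,-0.005,0.005,0.104,0,0,0.012]'

```text
time: 3.2
eef_pos: [0.4899, -0.0944, 0.148]
tcp_rot: [0.856, 0.517, -0.002, -0.003]
contact_force: [-0.3, -0.2, 0.4]
opening: 1.0
finger_force: 0.0
```

Emit:
carry_out --deltas '[0,0,0,0,0,0,0,0,0,0,0,0,0,0,0,0,0,0,0,0,0,0,0,0,0,0,0,0,0,0]' --grip 0 --grip_force 30

```text
time: 3.82
eef_pos: [0.4928, -0.0967, 0.1518]
tcp_rot: [0.857, 0.516, 0.001, 0.001]
contact_force: [-0.2, -0.3, 4.6]
opening: 0.26
finger_force: 29.3
```

```bash
python3 - <<'E'
from h import *
s=ctrl.get_state();print(s['opening'],s['finger_force'],s['wrist_torque'].round(2))
for th in(.385,.28,.17): print(th); rowto(knob(th)+[0,0,-.019+.0017],YAW-th)
E
```

```text
0.25967980678443336 29.296427965164185 [-0.01 -0.02 -0.04]
0.385
row [0.0029, -0.0004, 0.0011, 0.0023, -0.0003, 0.0009] at [ 0.4928 -0.0967  0.1518] t 3.83 F [-0.16 -0.27  4.62]
0.28
row [0.0026, 0.0196, 0.0012, 0.0023, -0.0002, -0.1041] at [ 0.4928 -0.0967  0.1518] t 3.83 F [-0.16 -0.27  4.62]
0.17
row [0.0045, 0.0404, 0.0012, 0.0023, -0.0, -0.2141] at [ 0.4928 -0.0967  0.1518] t 3.83 F [-0.16 -0.27  4.62]
```

Emit:
carry_out --deltas '[-0.0004,0.01,-0.001,0,0,-0.053,-0.0003,0.02,-0.001,0,0,-0.105,0.0004,0.03,-0.001,0,0,-0.16,0.0016,0.0405,-0.001,0,0,-0.214,0.0016,0.0405,-0.001,0,0,-0.214]'

```text
time: 4.45
eef_pos: [0.5293, -0.1136, 0.1519]
tcp_rot: [0.797, 0.604, 0.001, -0.0]
contact_force: [0.3, 3.3, 2.8]
opening: 0.255
finger_force: 29.8
```

```bash
python3 - <<'E'
from h import *
s=ctrl.get_state();print(s['opening'],s['finger_force'],s['wrist_torque'].round(2))
for th,ph in((.17,0),(.17,.08),(.17,.155)): print(th); rowto(knob(th,ph)+[0,0,-.019+.0017],YAW-th)
E
```

```text
0.2552420550758317 29.837108552455902 [ 0.42 -0.26 -0.1 ]
0.17
row [0.0022, 0.0007, 0.0012, 0.001, -0.0014, -0.0011] at [ 0.5293 -0.1136  0.1519] t 4.45 F [0.27 3.32 2.82]
0.17
row [0.0063, 0.0007, -0.0067, 0.001, -0.0014, -0.0011] at [ 0.5293 -0.1136  0.1519] t 4.45 F [0.27 3.32 2.82]
0.17
row [0.0107, 0.0007, -0.0137, 0.001, -0.0014, -0.0011] at [ 0.5293 -0.1136  0.1519] t 4.45 F [0.27 3.32 2.82]
```

Emit:
carry_out --deltas '[0.003,0,-0.002,0,0,0,0.005,0,-0.006,0,0,0,0.008,0,-0.0105,0,0,0,0.0105,0,-0.0148,0,0,0,0.0105,0,-0.0148,0,0,0]'

```text
time: 5.08
eef_pos: [0.5305, -0.1048, 0.1664]
tcp_rot: [0.797, 0.605, -0.002, 0.001]
contact_force: [-2.6, -4.9, 1.4]
opening: 0.251
finger_force: 29.7
```

```bash
python3 - <<'E'
from h import *
p,d=save('wrist','pics/w3.png'); 
s=ctrl.get_state();print(s['opening'],s['finger_force'],s['wrist_torque'].round(2))
for th in (.17,.08,.04,.02,0,-.02): print(th); rowto(knob(th,.155)+[0,0,-.019+.0017],YAW-th)
P=world('wrist',np.c_[[g.ravel() for g in np.meshgrid(range(640),range(480))]].T,d); L=R.from_euler('z',YAW).inv().apply(P-O)
np.save('pics/L3.npy',L.reshape(480,640,3))
E
```

```text
0.25019952317230404 29.70586895942688 [-0.95  0.43  0.11]
0.17
row [0.0018, 0.002, 0.0007, -0.0012, 0.0033, 0.0009] at [ 0.5304 -0.1048  0.1663] t 5.12 F [-2.59 -4.64  0.55]
0.08
row [0.0014, 0.0184, 0.0007, -0.0013, 0.0032, -0.0891] at [ 0.5304 -0.1048  0.1663] t 5.12 F [-2.59 -4.64  0.55]
0.04
row [0.0017, 0.0256, 0.0007, -0.0014, 0.0032, -0.1291] at [ 0.5304 -0.1048  0.1663] t 5.12 F [-2.59 -4.64  0.55]
0.02
row [0.0019, 0.0293, 0.0007, -0.0014, 0.0032, -0.1491] at [ 0.5304 -0.1048  0.1663] t 5.12 F [-2.59 -4.64  0.55]
0
row [0.0022, 0.0329, 0.0007, -0.0014, 0.0032, -0.1691] at [ 0.5304 -0.1048  0.1663] t 5.12 F [-2.59 -4.64  0.55]
-0.02
row [0.0026, 0.0365, 0.0007, -0.0015, 0.0032, -0.1891] at [ 0.5304 -0.1048  0.1663] t 5.12 F [-2.59 -4.64  0.55]
```

View pics/w3.png

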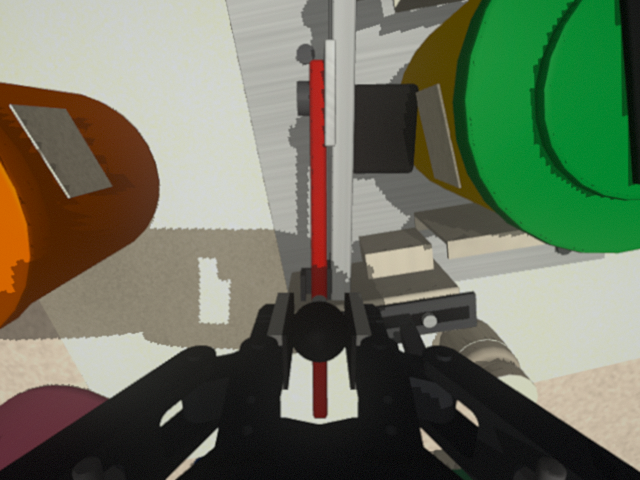

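```bash
python3 - <<'E'
from h import *
L=np.load('pics/L3.npy'); I=cv2.imread('pics/w3.png').astype(int)
m=(I[:,:,2]>90)&(I[:,:,1]<50)&(I[:,:,0]<50)
m[:, :295]=0; m[:,345:]=0
q=L[m]; q=q[(q[:,2]>.1)&(q[:,2]<.2)]
H=np.array([-.1,.105]); r=np.hypot(*(q[:,:2]-H).T)
for a in range(90,270,12):
    k=abs(r*1000-a)<4
    if k.any(): print(a,k.sum(),q[k].mean(0).round(4))
a=np.polyfit(r,q[:,2],1);print('lift',a)
b=np.polyfit(q[:,1],q[:,0],1);print('theta',np.arctan(b[0]))
E
```

```text
90 265 [-0.1317  0.0209  0.1324]
102 256 [-0.1337  0.0087  0.1343]
114 252 [-0.1353 -0.0035  0.1361]
126 259 [-0.1371 -0.0154  0.1379]
138 238 [-0.1389 -0.0274  0.1399]
150 230 [-0.1409 -0.0393  0.1416]
162 232 [-0.143  -0.0512  0.1435]
174 199 [-0.1449 -0.0629  0.1453]
186 77 [-0.1468 -0.0726  0.1468]
222 93 [-0.1529 -0.112   0.153 ]
234 135 [-0.1547 -0.1223  0.1545]
246 143 [-0.1566 -0.1342  0.1564]
lift [0.15369182 0.11860133]
theta 0.1590994708780438
```

Emit:
carry_out --deltas '[-0.001,0.007,0,0,0,-0.035,-0.0015,0.014,0,0,0,-0.07,-0.0015,0.02,0,0,0,-0.1,-0.001,0.0275,0,0,0,-0.139,-0.001,0.0275,0,0,0,-0.139]'

```text
time: 5.75
eef_pos: [0.5552, -0.1126, 0.1647]
tcp_rot: [0.752, 0.659, -0.003, -0.002]
contact_force: [-6.2, -4.1, 0.1]
opening: 0.259
finger_force: 29.7
```

```bash
cat > st.py <<'E'
from h import *
s=ctrl.get_state(); Rc=R.from_quat(s['tcp_rot']); print('toolF',Rc.inv().apply(s['contact_force']).round(2),'tq',Rc.inv().apply(s['wrist_torque']).round(2),s['opening'].round(3))
L=R.from_euler('z',YAW).inv().apply(s['eef_pos']-O); print('local',L.round(4),'t',s['time'])
for th in (.02,0,-.02): print(th); rowto(knob(th,.155)+[0,0,-.019+.0017],YAW-th)
E
python3 st.py
```

```text
Traceback (most recent call last):
  File "st.py", line 2, in <module>
    s=ctrl.get_state(); Rc=R.from_quat(s['tcp_rot']); print('toolF',Rc.inv().apply(s['contact_force']).round(2),'tq',Rc.inv().apply(s['wrist_torque']).round(2),s['opening'].round(3))
                                                                                                                                                                ^^^^^^^^^^^^^^^^^^
AttributeError: 'float' object has no attribute 'round'
```

Emit:
carry_out --deltas '[-0.001,0.002,-0.0015,0,0,-0.01,-0.001,0.0035,-0.0015,0,0,-0.018,-0.001,0.0035,-0.0015,0,0,-0.018]'

```text
time: 6.12
eef_pos: [0.5571, -0.1128, 0.165]
tcp_rot: [0.747, 0.665, -0.003, -0.005]
contact_force: [-7.6, -2.4, -1.6]
opening: 0.257
finger_force: 29.7
```

```bash
sed -i "s/,s\['opening'\].round(3))/)/" st.py; python3 st.py
```

```text
toolF [-3.22 -7.21  1.68] tq [ 1.05 -0.56 -0.06]
local [-0.1185 -0.0784  0.165 ] t 6.125
0.02
row [0.0022, 0.0019, -0.0006, -0.0116, -0.0012, 0.0078] at [ 0.5571 -0.1128  0.165 ] t 6.12 F [-7.55 -2.37 -1.6 ]
0
row [0.0019, 0.0055, -0.0006, -0.0116, -0.0013, -0.0122] at [ 0.5571 -0.1128  0.165 ] t 6.12 F [-7.55 -2.37 -1.6 ]
-0.02
row [0.0017, 0.0091, -0.0006, -0.0116, -0.0014, -0.0322] at [ 0.5571 -0.1128  0.165 ] t 6.12 F [-7.55 -2.37 -1.6 ]
```

Emit:
carry_out --deltas '[0.0005,0.002,-0.001,0,0,-0.008,0.0005,0.004,-0.001,0,0,-0.015,0.0005,0.004,-0.001,0,0,-0.015]'

```text
time: 6.5
eef_pos: [0.5606, -0.1129, 0.1659]
tcp_rot: [0.741, 0.671, -0.004, -0.005]
contact_force: [-9.3, -2.6, -0.9]
opening: 0.258
finger_force: 29.7
```

```bash
python3 st.py
```

```text
toolF [-3.48 -8.99  1.01] tq [ 1.25 -0.55 -0.11]
local [-0.115  -0.0781  0.1659] t 6.5
0.02
row [0.0019, -0.0016, 0.0003, -0.0131, -0.0008, 0.0232] at [ 0.5606 -0.1129  0.1659] t 6.5 F [-9.31 -2.57 -0.89]
0
row [0.0016, 0.002, 0.0003, -0.0131, -0.0009, 0.0032] at [ 0.5606 -0.1129  0.1659] t 6.5 F [-9.31 -2.57 -0.89]
-0.02
row [0.0013, 0.0056, 0.0002, -0.0131, -0.0011, -0.0168] at [ 0.5606 -0.1129  0.1659] t 6.5 F [-9.31 -2.57 -0.89]
```

Emit:
carry_out --deltas '[0.0005,0.0015,0,0,0,-0.008,0.0005,0.003,0,0,0,-0.014,0.0005,0.003,0,0,0,-0.014]'

```text
time: 6.88
eef_pos: [0.5633, -0.1132, 0.166]
tcp_rot: [0.737, 0.676, -0.005, -0.005]
contact_force: [-10.7, -2.4, 0.2]
opening: 0.259
finger_force: 29.8
```

```bash
python3 st.py
```

```text
toolF [ -3.31 -10.49  -0.03] tq [ 1.48 -0.82 -0.16]
local [-0.1123 -0.0781  0.166 ] t 6.875
0.02
row [0.0019, -0.0043, 0.0005, -0.014, 0.0002, 0.0374] at [ 0.5633 -0.1132  0.166 ] t 6.88 F [-10.73  -2.4    0.18]
0
row [0.0016, -0.0007, 0.0004, -0.014, 0.0001, 0.0174] at [ 0.5633 -0.1132  0.166 ] t 6.88 F [-10.73  -2.4    0.18]
-0.02
row [0.0013, 0.003, 0.0004, -0.014, -0.0001, -0.0026] at [ 0.5633 -0.1132  0.166 ] t 6.88 F [-10.73  -2.4    0.18]
```

Emit:
carry_out --deltas '[0.0003,0.001,0,0,0,-0.004,0.0003,0.002,0,0,0,-0.007,0.0003,0.002,0,0,0,-0.007]'

```text
time: 7.25
eef_pos: [0.5649, -0.1134, 0.166]
tcp_rot: [0.734, 0.679, -0.005, -0.005]
contact_force: [-11.2, -4.1, 0.4]
opening: 0.256
finger_force: 29.9
```

```bash
python3 st.py
```

```text
toolF [ -4.97 -10.87  -0.2 ] tq [ 1.61 -0.92 -0.07]
local [-0.1106 -0.0781  0.166 ] t 7.25
0.02
row [0.002, -0.006, 0.0005, -0.0149, 0.0009, 0.0446] at [ 0.5649 -0.1134  0.166 ] t 7.25 F [-11.22  -4.1    0.37]
0
row [0.0017, -0.0023, 0.0005, -0.0149, 0.0008, 0.0246] at [ 0.5649 -0.1134  0.166 ] t 7.25 F [-11.22  -4.1    0.37]
-0.02
row [0.0013, 0.0013, 0.0004, -0.0149, 0.0007, 0.0046] at [ 0.5649 -0.1134  0.166 ] t 7.25 F [-11.22  -4.1    0.37]
```

Emit:
carry_out --deltas '[0.0002,0.001,0,0,0,-0.003,0.0002,0.001,0,0,0,-0.003]'

```text
time: 7.5
eef_pos: [0.5658, -0.1135, 0.1661]
tcp_rot: [0.733, 0.68, -0.006, -0.005]
contact_force: [-12.0, -5.6, 0.8]
opening: 0.254
finger_force: 29.9
```

```bash
python3 st.py
```

```text
toolF [ -6.53 -11.55  -0.62] tq [ 1.74 -1.02 -0.15]
local [-0.1097 -0.0782  0.1661] t 7.5
0.02
row [0.0021, -0.0068, 0.0006, -0.0153, 0.0014, 0.0478] at [ 0.5658 -0.1135  0.1661] t 7.5 F [-12.    -5.64   0.8 ]
0
row [0.0017, -0.0032, 0.0005, -0.0153, 0.0013, 0.0278] at [ 0.5658 -0.1135  0.1661] t 7.5 F [-12.    -5.64   0.8 ]
-0.02
row [0.0014, 0.0004, 0.0005, -0.0153, 0.0011, 0.0078] at [ 0.5658 -0.1135  0.1661] t 7.5 F [-12.    -5.64   0.8 ]
```

Emit:
carry_out --deltas '[-0.0015,0,0.0015,0,0,0,-0.0025,0,0.003,0,0,0,-0.003,0,0.004,0,0,0,-0.003,0,0.004,0,0,0]'

```text
time: 8.0
eef_pos: [0.5656, -0.1161, 0.1619]
tcp_rot: [0.733, 0.68, -0.005, -0.005]
contact_force: [-11.3, -4.1, 0.1]
opening: 0.257
finger_force: 29.9
```

```bash
python3 st.py
```

```text
toolF [ -4.9  -10.97   0.03] tq [ 1.61 -0.91 -0.18]
local [-0.1096 -0.0808  0.1619] t 8.0
0.02
row [0.0047, -0.0069, -0.0036, -0.015, 0.0005, 0.0476] at [ 0.5656 -0.1161  0.1619] t 8.0 F [-11.3   -4.06   0.14]
0
row [0.0043, -0.0033, -0.0036, -0.015, 0.0003, 0.0276] at [ 0.5656 -0.1161  0.1619] t 8.0 F [-11.3   -4.06   0.14]
-0.02
row [0.004, 0.0003, -0.0037, -0.015, 0.0002, 0.0076] at [ 0.5656 -0.1161  0.1619] t 8.0 F [-11.3   -4.06   0.14]
```

Emit:
carry_out --deltas '[-0.0005,0,0.001,0,0,0,-0.001,0,0.002,0,0,0,-0.001,0,0.002,0,0,0]'

```text
time: 8.38
eef_pos: [0.5656, -0.1172, 0.16]
tcp_rot: [0.733, 0.68, -0.005, -0.005]
contact_force: [-12.8, -4.4, 0.3]
opening: 0.253
finger_force: 29.9
```

```bash
python3 st.py
```

```text
toolF [ -5.36 -12.39  -0.08] tq [ 1.66 -0.89 -0.15]
local [-0.1096 -0.0819  0.16  ] t 8.375
0.02
row [0.0058, -0.007, -0.0055, -0.0149, 0.0007, 0.0476] at [ 0.5656 -0.1172  0.16  ] t 8.38 F [-12.75  -4.41   0.27]
0
row [0.0054, -0.0034, -0.0055, -0.0149, 0.0005, 0.0276] at [ 0.5656 -0.1172  0.16  ] t 8.38 F [-12.75  -4.41   0.27]
-0.02
row [0.0051, 0.0003, -0.0056, -0.0149, 0.0004, 0.0076] at [ 0.5656 -0.1172  0.16  ] t 8.38 F [-12.75  -4.41   0.27]
```

Emit:
carry_out --deltas '[-0.0005,0,0.001,0,0,0,-0.001,0,0.002,0,0,0,-0.001,0,0.002,0,0,0]'

```text
time: 8.75
eef_pos: [0.5655, -0.1182, 0.1581]
tcp_rot: [0.733, 0.68, -0.005, -0.005]
contact_force: [-12.4, -5.1, 1.2]
opening: 0.253
finger_force: 29.9
```

```bash
python3 st.py
```

```text
toolF [ -6.06 -12.    -1.02] tq [ 1.66 -0.89 -0.2 ]
local [-0.1095 -0.0829  0.1581] t 8.75
0.02
row [0.0069, -0.007, -0.0074, -0.0149, 0.0008, 0.0477] at [ 0.5655 -0.1182  0.1581] t 8.75 F [-12.4   -5.14   1.2 ]
0
row [0.0065, -0.0034, -0.0074, -0.0149, 0.0007, 0.0277] at [ 0.5655 -0.1182  0.1581] t 8.75 F [-12.4   -5.14   1.2 ]
-0.02
row [0.0062, 0.0002, -0.0075, -0.0149, 0.0005, 0.0077] at [ 0.5655 -0.1182  0.1581] t 8.75 F [-12.4   -5.14   1.2 ]
```

Emit:
carry_out --deltas '[-0.0005,0,0.001,0,0,0,-0.0015,0,0.0025,0,0,0,-0.0015,0,0.0025,0,0,0]'

```text
time: 9.12
eef_pos: [0.5654, -0.1196, 0.1555]
tcp_rot: [0.733, 0.68, -0.005, -0.005]
contact_force: [-11.4, -4.6, 0.1]
opening: 0.258
finger_force: 29.9
```

```bash
python3 st.py
```

```text
toolF [ -5.42 -11.06   0.02] tq [ 1.62 -0.78 -0.22]
local [-0.1095 -0.0844  0.1555] t 9.125
0.02
row [0.0083, -0.007, -0.0099, -0.0148, 0.0004, 0.0476] at [ 0.5654 -0.1196  0.1555] t 9.12 F [-11.43  -4.57   0.14]
0
row [0.0079, -0.0034, -0.01, -0.0148, 0.0003, 0.0276] at [ 0.5654 -0.1196  0.1555] t 9.12 F [-11.43  -4.57   0.14]
-0.02
row [0.0076, 0.0002, -0.0101, -0.0148, 0.0001, 0.0076] at [ 0.5654 -0.1196  0.1555] t 9.12 F [-11.43  -4.57   0.14]
```

Emit:
carry_out --deltas '[-0.0008,0,0.0015,0,0,0,-0.0016,0,0.003,0,0,0,-0.0016,0,0.003,0,0,0]'

```text
time: 9.5
eef_pos: [0.5653, -0.1211, 0.1525]
tcp_rot: [0.733, 0.68, -0.005, -0.005]
contact_force: [-11.4, -4.0, 0.6]
opening: 0.262
finger_force: 29.9
```

```bash
python3 st.py|head -2
```

```text
toolF [ -4.86 -11.04  -0.47] tq [ 1.64 -0.77 -0.22]
local [-0.1094 -0.0858  0.1525] t 9.5
```

Emit:
carry_out --deltas '[-0.0005,0,0.001,0,0,0,-0.0005,0,0.0015,0,0,0,-0.0005,0,0.0015,0,0,0]'

```text
time: 9.88
eef_pos: [0.5655, -0.1215, 0.1519]
tcp_rot: [0.733, 0.68, -0.005, -0.005]
contact_force: [-13.0, -3.5, 3.2]
opening: 0.257
finger_force: 30.1
```

```bash
python3 st.py|head -2; python3 - <<'E'
from h import *
s=ctrl.get_state()
p,d=save('wrist','pics/w4.png')
P=world('wrist',np.c_[[g.ravel() for g in np.meshgrid(range(640),range(480))]].T,d); L=R.from_euler('z',YAW).inv().apply(P-O).reshape(480,640,3)
I=p.astype(int); m=(I[:,:,0]>90)&(I[:,:,1]<50)&(I[:,:,2]<50); m[:,:280]=0;m[:,360:]=0
q=L[m]; q=q[(q[:,2]>.1)&(q[:,2]<.2)&(q[:,1]<.03)]
print(len(q),'y range',q[:,1].min(),q[:,1].max(),'z slope',np.polyfit(-q[:,1],q[:,2],1),'x',np.polyfit(-q[:,1],q[:,0],1))
E
```

```text
toolF [ -4.47 -12.7   -3.03] tq [ 1.81 -0.63 -0.15]
local [-0.1093 -0.0862  0.1519] t 9.875
4095 y range -0.14906306706826306 0.02873340085077577 z slope [0.0004636  0.13285142] x [ 0.04340437 -0.1134907 ]
```

Emit:
carry_out --deltas '[0,-0.001,-0.0005,0,0,0,0,-0.002,-0.0005,0,0,0,0,-0.003,-0.0005,0,0,0,0,-0.003,-0.0005,0,0,0]'

```text
time: 10.42
eef_pos: [0.5637, -0.121, 0.1522]
tcp_rot: [0.734, 0.68, -0.003, -0.004]
contact_force: [-7.3, -2.4, 0.8]
opening: 0.258
finger_force: 29.8
```

```bash
python3 st.py|head -2
```

```text
toolF [-2.98 -7.14 -0.69] tq [ 1.12 -0.52 -0.08]
local [-0.111  -0.0859  0.1522] t 10.425
```

Emit:
carry_out --deltas '[0,-0.001,0,0,0,0,0,-0.002,0,0,0,0,0,-0.003,0,0,0,0,0,-0.003,0,0,0,0]'

```text
time: 10.92
eef_pos: [0.5632, -0.1207, 0.1529]
tcp_rot: [0.734, 0.679, -0.001, -0.002]
contact_force: [-2.4, -2.5, -4.2]
opening: 0.256
finger_force: 29.7
```

```bash
python3 st.py|head -2
```

```text
toolF [-2.68 -2.23  4.24] tq [ 0.4  -0.26 -0.03]
local [-0.1116 -0.0856  0.1529] t 10.925
```

Emit:
carry_out --deltas '[0,-0.001,0.0008,0,0,0,0,-0.001,0.0008,0,0,0]'

```text
time: 11.18
eef_pos: [0.5632, -0.1207, 0.153]
tcp_rot: [0.734, 0.679, 0.0, -0.001]
contact_force: [-0.9, -0.6, -6.3]
opening: 0.26
finger_force: 29.6
```

Emit:
carry_out --deltas '[0,0,0,0,0,0,0,0,0,0,0,0,0,0,0,0,0,0,0,0,0,0,0,0]' --grip 60

```text
time: 11.68
eef_pos: [0.5637, -0.1213, 0.1542]
tcp_rot: [0.734, 0.679, 0.0, 0.0]
contact_force: [0.2, -0.2, 0.7]
opening: 0.598
finger_force: 0.0
```

Emit:
carry_out --deltas '[0,0,-0.02,0,0,0,0,0,-0.05,0,0,0,0,0,-0.09,0,0,0,0,0,-0.09,0,0,0]'

```text
time: 12.18
eef_pos: [0.5658, -0.1222, 0.2499]
tcp_rot: [0.734, 0.679, 0.002, 0.005]
contact_force: [0.4, 0.1, 0.7]
opening: 0.599
finger_force: 0.0
```

```bash
python3 st.py|head -2; python3 - <<'E'
from h import *
s=ctrl.get_state()
p,d=save('wrist','pics/w5.png')
P=world('wrist',np.c_[[g.ravel() for g in np.meshgrid(range(640),range(480))]].T,d); L=R.from_euler('z',YAW).inv().apply(P-O).reshape(480,640,3)
I=p.astype(int); m=(I[:,:,0]>90)&(I[:,:,1]<50)&(I[:,:,2]<50)
q=L[m]; q=q[(q[:,2]>.1)&(q[:,2]<.2)&(q[:,1]<.03)&(abs(q[:,0]+.11)<.03)]
print(len(q),'y range',q[:,1].min(),q[:,1].max(),'z slope',np.polyfit(-q[:,1],q[:,2],1),'x',np.polyfit(-q[:,1],q[:,0],1))
E
```

```text
toolF [ 0.11  0.43 -0.69] tq [ 0.02 -0.01 -0.06]
local [-0.1088 -0.0868  0.2499] t 12.175
1642 y range -0.14783601271878222 0.029346910581544667 z slope [0.00947599 0.13029612] x [ 0.0345557 -0.1167017]
```

View pics/w5.png

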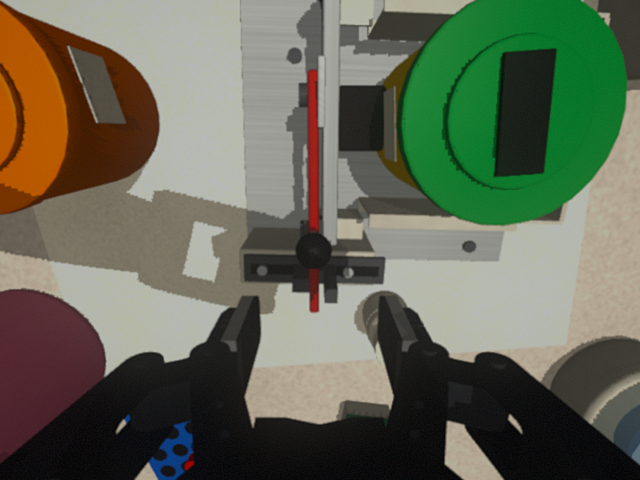

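```bash
python3 - <<'E'
from h import *
s=ctrl.get_state();print(s['dq'].round(3),s['tcp_rot'].round(4))
p,d=save('wrist','pics/w6.png')
P=world('wrist',np.c_[[g.ravel() for g in np.meshgrid(range(640),range(480))]].T,d); L=R.from_euler('z',YAW).inv().apply(P-O).reshape(480,640,3)
I=p.astype(int); m=(I[:,:,0]>90)&(I[:,:,1]<50)&(I[:,:,2]<50)
q=L[m]; q=q[(q[:,2]>.1)&(q[:,2]<.2)&(q[:,1]<.03)&(abs(q[:,0]+.11)<.03)]
print('z slope',np.polyfit(-q[:,1],q[:,2],1),'x',np.polyfit(-q[:,1],q[:,0],1))
g=L.reshape(-1,3)
b=g[(g[:,2]>.16)&(g[:,2]<.18)&(np.hypot(g[:,0],g[:,1])<.09)]; print('lid z sd',b[:,2].mean(),b[:,2].std(),np.polyfit(b[:,0],b[:,2],1))
E
```

```text
[ 0.001  0.034  0.06  -0.001 -0.004 -0.001] [0.7338 0.6794 0.0013 0.0027]
z slope [0.00809823 0.1309598 ] x [ 0.03241924 -0.11646655]
lid z sd 0.16749757975358617 0.0022805922441815644 [0.01009647 0.16743588]
```

Emit:
carry_out --deltas '[0,0,0,0,0,0,0,0,0,0,0,0,0,0,0,0,0,0,0,0,0,0,0,0]' --grip 0

```text
time: 12.78
eef_pos: [0.5632, -0.1212, 0.2432]
tcp_rot: [0.734, 0.679, -0.0, -0.0]
contact_force: [0.1, -0.5, 0.2]
opening: -0.002
finger_force: 0.0
```

```bash
python3 - <<'E'
from h import *
p,d=save('wrist','pics/w7.png')
P=world('wrist',np.c_[[g.ravel() for g in np.meshgrid(range(640),range(480))]].T,d); L=R.from_euler('z',YAW).inv().apply(P-O).reshape(480,640,3)
I=p.astype(int); m=(I[:,:,0]>90)&(I[:,:,1]<50)&(I[:,:,2]<50)
q=L[m]; q=q[(q[:,2]>.1)&(q[:,2]<.2)&(q[:,1]<.03)&(abs(q[:,0]+.11)<.03)]
print('z slope',np.polyfit(-q[:,1],q[:,2],1),'x',np.polyfit(-q[:,1],q[:,0],1))
k=(P[:,2]>.163)&(P[:,2]<.19)&(np.hypot(P[:,0]-.563,P[:,1]+.121)<.016)
Q=P[k]; x=np.linalg.lstsq(np.c_[2*Q,np.ones(len(Q))],(Q**2).sum(1),rcond=None)[0]; print('sphere',len(Q),x[:3],np.sqrt(x[3]+x[:3]@x[:3]))
rowto(x[:3]+[0,0,.02],YAW+.02)
E
```

```text
z slope [0.01030356 0.13318795] x [ 0.03414618 -0.11495261]
sphere 1088 [ 0.56241597 -0.1203329   0.17078612] 0.011575063150230653
row [0.0008, -0.0009, 0.0525, -0.0004, -0.0001, 0.006] at [ 0.5633 -0.1212  0.2433] t 12.82 F [-0.14 -1.29 -0.32]
```

Emit:
carry_out --deltas '[0.0008,-0.001,0.03,0,0,0,0.0008,-0.001,0.05,0,0,0,0.0008,-0.001,0.058,0,0,0,0.0008,-0.001,0.058,0,0,0,0.0008,-0.001,0.058,0,0,0]'

```text
time: 13.45
eef_pos: [0.5631, -0.1206, 0.1867]
tcp_rot: [0.734, 0.679, 0.0, 0.001]
contact_force: [-0.0, -0.8, 0.4]
opening: 0.001
finger_force: 0.0
```

Emit:
carry_out --deltas '[0,0,0.001,0,0,0,0,0,0.002,0,0,0,0,0,0.003,0,0,0,0,0,0.003,0,0,0]'

```text
time: 13.95
eef_pos: [0.5623, -0.1203, 0.1825]
tcp_rot: [0.734, 0.679, -0.0, -0.0]
contact_force: [0.5, -0.5, -0.2]
opening: 0.001
finger_force: 0.0
```

```bash
python3 st.py|head -2
```

```text
toolF [-0.49  0.56  0.24] tq [ 0.04 -0.02 -0.01]
local [-0.1125 -0.0853  0.1825] t 13.95
```

Emit:
carry_out --deltas '[0,0,0.0005,0,0,0,0,0,0.001,0,0,0,0,0,0.0015,0,0,0,0,0,0.0015,0,0,0]'

```text
time: 14.45
eef_pos: [0.5624, -0.1203, 0.1811]
tcp_rot: [0.734, 0.679, -0.0, 0.0]
contact_force: [-0.0, 0.5, 0.8]
opening: -0.003
finger_force: 0.0
```

Emit:
carry_out --deltas '[0,0,0.0005,0,0,0,0,0,0.001,0,0,0,0,0,0.001,0,0,0]'

```text
time: 14.82
eef_pos: [0.5625, -0.1205, 0.1806]
tcp_rot: [0.734, 0.679, -0.0, 0.0]
contact_force: [-2.5, 0.1, 2.8]
opening: -0.003
finger_force: 1.6
```

Emit:
carry_out --deltas '[0,0,0.0007,0,0,0,0,0,0.0015,0,0,0,0,0,0.0015,0,0,0]'

```text
time: 15.2
eef_pos: [0.5626, -0.1209, 0.1797]
tcp_rot: [0.734, 0.679, -0.0, 0.001]
contact_force: [-3.4, -0.7, 7.2]
opening: -0.001
finger_force: 3.1
```

Emit:
carry_out --deltas '[0,0,0.0007,0,0,0,0,0,0.0015,0,0,0,0,0,0.0015,0,0,0]'

```text
time: 15.58
eef_pos: [0.5626, -0.121, 0.1794]
tcp_rot: [0.734, 0.679, -0.0, 0.001]
contact_force: [-4.8, -0.8, 10.6]
opening: 0.002
finger_force: 5.4
```

Emit:
carry_out --deltas '[0,0,-0.004,0,0,0,0,0,-0.03,0,0,0,0,0,-0.065,0,0,0,0,0,-0.065,0,0,0,0,0,-0.065,0,0,0]'

```text
time: 16.2
eef_pos: [0.5619, -0.12, 0.2406]
tcp_rot: [0.734, 0.679, -0.0, -0.001]
contact_force: [-0.2, -0.1, -0.4]
opening: 0.002
finger_force: 0.0
```

Emit:
carry_out --deltas '[0,0,0,0,0,0,0,0,0,0,0,0,0,0,0,0,0,0]'

```text
time: 16.58
eef_pos: [0.5622, -0.1203, 0.2414]
tcp_rot: [0.734, 0.679, -0.0, -0.001]
contact_force: [0.4, -0.6, -0.6]
opening: 0.0
finger_force: 0.0
```

```bash
python3 - <<'E'
from h import *
p,d=save('wrist','pics/w8.png')
P=world('wrist',np.c_[[g.ravel() for g in np.meshgrid(range(640),range(480))]].T,d); L=R.from_euler('z',YAW).inv().apply(P-O).reshape(480,640,3)
I=p.astype(int); m=(I[:,:,0]>90)&(I[:,:,1]<50)&(I[:,:,2]<50)
q=L[m]; q=q[(q[:,2]>.1)&(q[:,2]<.2)&(q[:,1]<.03)&(abs(q[:,0]+.11)<.03)]
print('z slope',np.polyfit(-q[:,1],q[:,2],1),'x',np.polyfit(-q[:,1],q[:,0],1))
k=(P[:,2]>.163)&(P[:,2]<.19)&(np.hypot(P[:,0]-.563,P[:,1]+.121)<.016)
Q=P[k]; x=np.linalg.lstsq(np.c_[2*Q,np.ones(len(Q))],(Q**2).sum(1),rcond=None)[0]; print('sphere',len(Q),x[:3])
save('top','pics/top1.png')
a=cv2.imread('pics/top0.png');b=cv2.imread('pics/top1.png');
for q in('sharps_bin','jar_a','dropper_bottle','jar_cap','slide_mailer','tube_rack','swab_box'): print(q,[(r['uv'],r['score']) for r in ctrl.find_in('top',q)[:3]])
E
```

```text
z slope [0.00044045 0.13311256] x [ 0.0375143  -0.11488709]
sphere 1096 [ 0.56240503 -0.12084768  0.16976348]
sharps_bin [([415.1, 351.3], 0.95), ([181.9, 155.0], 0.78), ([165.3, 229.9], 0.69)]
jar_a [([254.7, 137.5], 0.94), ([402.6, 188.2], 0.88), ([316.2, 202.7], 0.54)]
dropper_bottle [([254.2, 168.8], 0.68), ([316.4, 202.9], 0.39)]
jar_cap [([232.6, 271.6], 0.88)]
slide_mailer [([462.2, 203.3], 0.72), ([167.3, 292.4], 0.59)]
tube_rack [([459.7, 277.4], 0.73)]
swab_box [([463.7, 201.4], 0.9)]
```

View pics/w8.png

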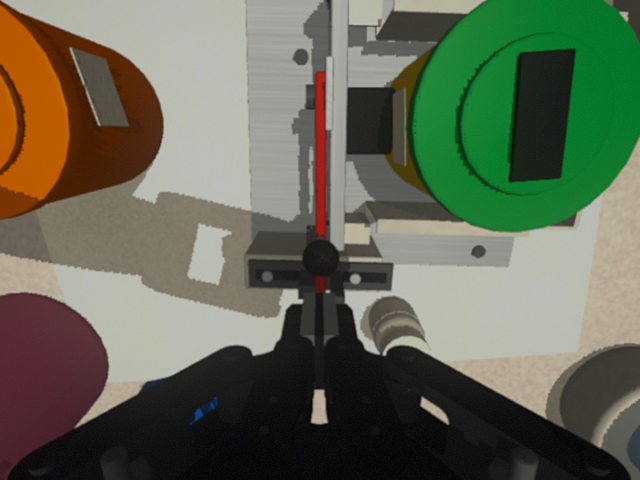

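The bar now reads level (slope 0.0004, ball z back to 0.1698). It sits across the keeper at (320,280), with the pad pressed on the standing bin. The neighbouring objects are where they were.

```bash
python3 -c "
from plant import ctrl
print(ctrl.sign_off())"
```

```text
the job is handed in; nothing more can be done
None
```

The gate is shut and the latch bar is fully down in the keeper's notch (last wrist-camera check: level); the bin stands in its cradle and nothing else on the bench appears to have moved; the job was handed in at about 17 s.

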